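# Show a chromatography column's inlet to the inspection microscope

### The arm

A 7-joint arm with a two-finger parallel gripper is mounted at the origin on a cart in front of the work surface, level with it; the furniture and walls round the work are solid. World frame = base frame: x ahead of the robot, y to its left, z up, the work surface at z = 0. Lengths are in m, angles in rad, forces in N, time in s.
With the tool pointing down it reaches from about 0.425 to 0.875 m from the base axis. Payload 8.4 kg.
Tool frame: the origin (TCP) lies at the very end of the fingers, on their centre line; the grasp point (between the pads) lies 19 mm behind it; z points along the fingers, y is the line along which they close (so a half turn about z gives the same grasp; the last joint's range is limited). The gripper opens to 87 mm and grips with 3 to 60 N. Pads are 19 mm wide; open, the fingers measure 117 mm over their backs; the gripper's body (75 mm by 190 mm) begins 51 mm behind the grasp point.
Start: joints at [1.072, 0.333, 0.04, 1.465, -0.013, 1.343, -0.059], TCP at [0.253, -0.599, 0.223] pointing down, gripper open.
Joint ranges: [-2.58, 2.58], [-0.38, 2.09], [-1.3, 1.39], [0.25, 2.4], [-1.5, 4.64], [0.08, 2.09], [-2.65, 2.65]. Speed limits (rad/s): [2.22, 2.22, 2.79, 2.79, 3.14, 3.14, 3.14].

### API

Orientations are given as a 3x3 rotation matrix whose columns are the frame's x, y, z axes.
In Python, from plant import env gives the robot as it stands. The module is installed in compiled form; this text tells all that it offers.
- The arm moves only by the tool carry_out, never from a script. Its argument "steps" is a list of rows, each a list of 7 numbers: the shift along the world's x, y, z scaled (see below), then the turn, a rotation vector about the world's x, y, z scaled (see below), then the closure, from 0 (fully open) to 1 (shut). A call has exactly 10 rows; each row is the pose to reach, as a shift and turn from the pose commanded when the call began; what a row does not reach only later rows make up. The controller multiplies each number of a shift by 0.75 m and each number of a turn by 120 degrees. A row lasts 1/10 s, in which the tool goes at most 50 mm and 8.59 degrees, less where a joint would pass 70% of its speed; a pose out of reach is approached as far as the arm can. A call with a number of a shift or a turn outside -1 to 1 is refused whole. A call with a gripper value outside its range is refused whole. The fingers move at their own pace and stop on an object; the grip force is fixed at half the most. Time passes only in rows, so rows that repeat a pose let the fingers close, or fill a call up. It gives the time, the measured TCP pose, the force, the opening and the grip force at its end, in the units of the state.
- env.get_state(): the state, without advancing time (a new reading comes with each control period).
- env.read_camera(name): name is "scene" or "top" or "wrist"; returns the picture (420x560x3 uint8, red, green, blue); there is no depth.
- env.calibration(name): a dict with "fov_y" (degrees; the focal length in pixels is half the picture's height over the tangent of half this angle, whatever the lens; pixels are square), "cx", "cy" (the principal point, pixels), "camera_from_world" (4x4, takes a point from world to camera coordinates). Camera axes: x right, y down, z forward; pixel columns grow to the right and rows downward; lengths in m; the calibration is good to about 2 mm. A picture is of the moment at which its call begins: read the wrist's pose just before it. calibration takes no time and is no camera call; for the wrist camera it gives the pose at the moment of the call.
- env.job_done(): hands the job in; it is judged then, once.
The state is a dict: "time": time; "joints": joint angles; "qvel": joint speeds; "joint_torque": joint torques, N m; "eef_pos": TCP position; "tool_rot": TCP orientation; "ft_force": force on the tool from outside, world axes, zero at the start; "wrist_torque": the same for the moment, N m; "width": finger opening in m; "grasp_force": force on a finger pad.
Only numpy, scipy, OpenCV 4.12 (cv2) and the standard library are available. Lean on these libraries where they do the work, as an engineer would, in place of code of your own. Each camera call takes 0.05 s, during which the arm holds its last target. There are 200 camera calls.

### The job

The inlet of the long column in the column heater needs looking at: fold the heater's lid right back, lift the column out of its grooves, and hold it in front of the small inspection microscope with its inlet end - the one with the knurled steel guard sleeve - facing the lens, 40 mm from it and in line with the barrel. Finish while still holding the column motionless in the air there, carried by nothing but the gripper. Do not touch the microscope, and leave the other things on the bench where they are.

Things in the scene. Friction and masses are not known exactly. Their poses are not given: they have to be found in the camera images.
- heater: Column heater: low grey clamshell fixed to the bench, 84 (x) x 222 (y) mm, 46 mm high shut. Origin: centre of its underside; x from front (handle) to hinged back edge, z up. Two aluminium jaws (40 to 109 mm either side of the middle, tops 28 mm up) hold the column along y in 12 mm deep grooves, 2 mm free play; between them only the floor plate (top 6 mm up): room for fingers beside the tube.
- lid (a joint): Lid angle: 0 shut, grows as the front edge rises, 1.57 upright, stop at 2.62 folded back. Stiff friction hinge (about 2 N at the handle): stays where left; may start up to 0.2 ajar. 222 mm long, reaches 88 mm from the hinge line, panel 6 mm thick with 12 mm rim skirts, pads inside its ends. Upright (tip 122 mm high) it blocks a gripper's body; fold it back by pushing its inner face.
- lid_hinge (a point): Middle of the lid's hinge line: 46 mm behind and 34 mm above the heater's origin. The hinge line runs along the heater's y; axes as the heater's.
- lid_handle (a point): Middle of the lid's bow handle: a round steel bar 9 mm thick, 76 mm long, parallel to the hinge line, on two legs; its axis is 30 mm above the lid's top. Lid shut it lies 70 mm before and 42 mm above the hinge line; it turns with the lid about that line.
- column: The long steel column lying loose in the heater (about 0.19 kg): tube 12 to 14 mm thick and bare to 73 mm either side of its middle, end nuts 18 x 16 mm, knurled sleeve on the inlet (-y) end. Origin: below the tube's middle, 8 mm under its axis, 16 mm above the bench; y along the tube from inlet to outlet, z up as it lies. Outlet tip 97 mm from the middle.
- tube_mid (a point): Middle of the column's tube, on its axis, 24 mm above the bench at the start: the place to grip. The balance point is some 10 mm nearer the inlet. Axes as the column's.
- inlet (a point): Centre of the end face of the knurled steel guard sleeve (16 mm thick, 40 mm long) on the column's inlet end, on the axis, 130 mm from tube_mid in the column's -y direction.
- scope: Inspection microscope, fixed: steel post 14 mm thick, 322 mm high (80 mm behind, 62 mm to +y of the origin) on a dark foot 124 mm across; 80 mm behind the origin and 270 mm up is the cross bar (along y) about which its black barrel, 35 mm thick and 134 mm long, is tilted nose down. Origin on the bench below the nose, which looks to -x, to the robot. None of it reaches in front of the origin.
- lens (a point): Centre of the lens face at the barrel's nose. Its x axis runs along the barrel from the nose to the tail (the lens looks along -x, forward and 0.1 to 0.38 rad downward); y is level.
- focus (a point): The point in the air 40 mm before the lens on the barrel's axis (the working distance), where the inlet face has to be. Axes as the lens's.
- short_column: Bystander: a shorter steel column, 119 mm long, 18 mm thick, lying on the bench near the front. Origin on the bench below its middle, y along it.
- spanner: Bystander: flat steel spanner, 132 mm long, 4 mm thick, lying near the short column. Origin below its middle, y along it.
- fitting: Bystander: small finger-tight fitting, 12 mm thick, 25 mm high, standing on the bench behind the heater, left of the microscope. Origin at its foot.
- beaker: Bystander: small clear beaker, 53 mm wide, 61 mm high, standing behind the heater. Origin at its foot.

How it is judged:
On the way, in this order (a step that is already met when the one before it is completed fails the run):
1. the lid is folded back, well past upright, with the column still in its grooves (value of joint lid above 2.1 rad and z of tube_mid in the frame of heater below 0.032 m), for 0.1 s.
2. the column is lifted clear of the heater in the gripper (height (world z) of column above 0.07 m and contact force between column and the fingers above 1 N and contact force between column and heater below 0.05 N), for 0.1 s.
At the end, for the whole second after the job is handed in: The gripper holds the column still in the air, touching neither heater nor microscope; the face of its inlet sleeve is within 12 mm of the focus point 40 mm before the lens, the column's axis is within 0.16 rad (9 degrees) of the barrel's axis, and the lid is still folded back (beyond 2.1 rad) (distance between inlet and focus below 0.012 m and angle between the y axis of column and the x axis of lens, either way round below 0.16 rad and distance between inlet and lens below 0.052 m and distance between column and lens above 0.15 m and height (world z) of column above 0.06 m and contact force between column and the fingers above 1 N and contact force between column and heater below 0.05 N and contact force between column and scope below 0.05 N and linear speed of column below 0.02 m/s and value of joint lid above 2.1 rad); the arm keeps its last pose, push and grip.
It fails at once if the microscope is touched (contact force between scope and anything else above 0.5 N).
It fails at once if the short column is displaced by more than 20 mm (distance of short_column from where it was at the start of the episode above 0.02 m).
It fails at once if the spanner is displaced by more than 20 mm (distance of spanner from where it was at the start of the episode above 0.02 m).
It fails at once if the fitting is displaced by more than 20 mm or knocked over (distance of fitting from where it was at the start of the episode above 0.02 m or angle between fitting's own z axis and vertical above 0.5 rad).
It fails at once if the beaker is displaced by more than 20 mm or knocked over (distance of beaker from where it was at the start of the episode above 0.02 m or angle between beaker's own z axis and vertical above 0.5 rad).
It also fails if it takes over 61 s, if anything falls off the work surface, if the arm or the gripper's body presses on something with over 40 N, if the wrist force passes 120 N, or if a joint passes its speed limit or range.

## Working session

There is one attempt and no reset: what is moved stays moved. The work goes in short steps, Python scripts to look and compute and a tool call to move; the robot and the scene stay as the last step left them, time stands still between calls to the robot, and variables do not carry over. Pictures are saved under pics/ and viewed, at most 10 in all, crops included, and the job is handed in when it is done.

Besides the shell and the picture viewer there is one more tool, called after ">>>" by a JSON object that holds its "api" and its "payload". carry_out: Moves the arm, as the interface text tells. Its arguments: {"type":"object","properties":{"steps":{"type":"array","items":{"type":"array","items":{"type":"number"}}}},"required":["steps"]}

```bash
mkdir -p pics; cat > h.py <<'E'
import numpy as np, cv2
from plant import env
def save(n,f):
    im=env.read_camera(n); cv2.imwrite(f,im[:,:,::-1]); return im
def cal(n):
    c=env.calibration(n); f=210/np.tan(np.radians(c["fov_y"])/2); return f,c["cx"],c["cy"],np.array(c["camera_from_world"])
def proj(n,P,C=None):
    f,cx,cy,T=C or cal(n); p=T[:3,:3]@np.array(P,float)+T[:3,3]; return np.array([cx+f*p[0]/p[2],cy+f*p[1]/p[2]])
def ray(n,uv,C=None):
    f,cx,cy,T=C or cal(n); R=T[:3,:3]; d=R.T@np.array([(uv[0]-cx)/f,(uv[1]-cy)/f,1]); return -R.T@T[:3,3],d
def atz(n,uv,z,C=None):
    o,d=ray(n,uv,C); return o+d*(z-o[2])/d[2]
def tri(n1,a,n2,b):
    o1,d1=ray(n1,a);o2,d2=ray(n2,b)
    s=np.linalg.lstsq(np.c_[d1,-d2],o2-o1,rcond=None)[0]
    p,q=o1+d1*s[0],o2+d2*s[1]; return (p+q)/2,np.linalg.norm(p-q)
E
python3 - <<'E'
from h import *
np.set_printoptions(precision=3,suppress=True)
for n in("scene","top"):
    im=save(n,f"pics/{n}0.png"); print(n,cal(n))
    big=cv2.resize(im,(800,600),interpolation=cv2.INTER_CUBIC); cv2.imwrite(f"pics/{n}0b.png",big[:,:,::-1])
print(env.get_state())
E
```

```text
scene (np.float64(477.9668608710625), 280.4201461052063, 204.10082474580614, array([[-0.459, -0.888,  0.008,  0.222],
       [-0.681,  0.346, -0.645,  0.526],
       [ 0.57 , -0.301, -0.764,  0.809],
       [ 0.   ,  0.   ,  0.   ,  1.   ]]))
top (np.float64(422.07041457101514), 280.21379124132517, 203.59939930162318, array([[-0.008, -1.   , -0.001, -0.057],
       [-0.989,  0.008, -0.149,  0.596],
       [ 0.149,  0.   , -0.989,  1.19 ],
       [ 0.   ,  0.   ,  0.   ,  1.   ]]))
{'time': 0.1, 'joints': array([ 1.072,  0.334,  0.04 ,  1.466, -0.013,  1.343, -0.058]), 'qvel': array([ 0.   , -0.001,  0.002, -0.004,  0.001, -0.002,  0.   ]), 'joint_torque': array([  0.007, -65.78 ,   1.342, -40.47 ,  -0.059,   0.041,   0.   ]), 'eef_pos': array([ 0.253, -0.598,  0.222]), 'tool_rot': array([[ 0.921,  0.389, -0.001],
       [ 0.389, -0.921,  0.001],
       [-0.   , -0.001, -1.   ]]), 'ft_force': array([-0.128, -0.198, -0.04 ]), 'wrist_torque': array([-0.026, -0.025,  0.029]), 'grasp_force': 0.0, 'width': 0.0870226350512381}
```

View pics/scene0b.png

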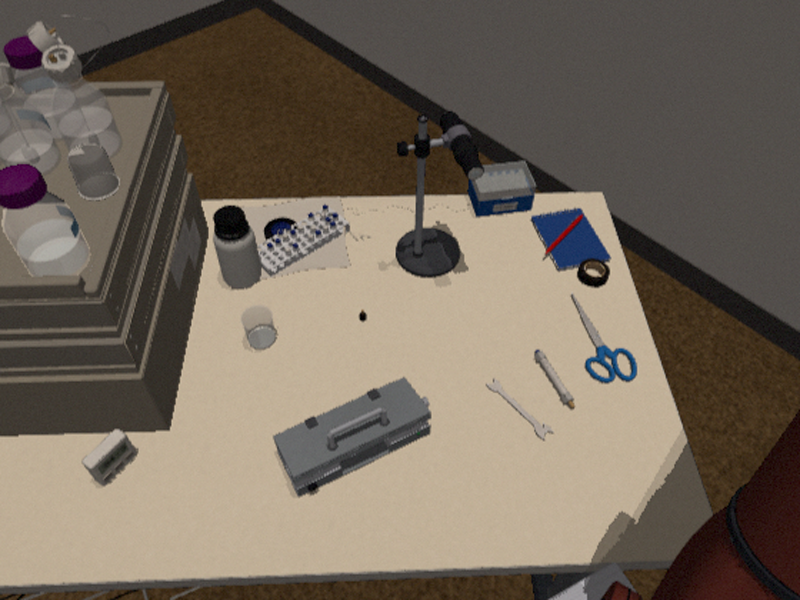

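View pics/top0b.png

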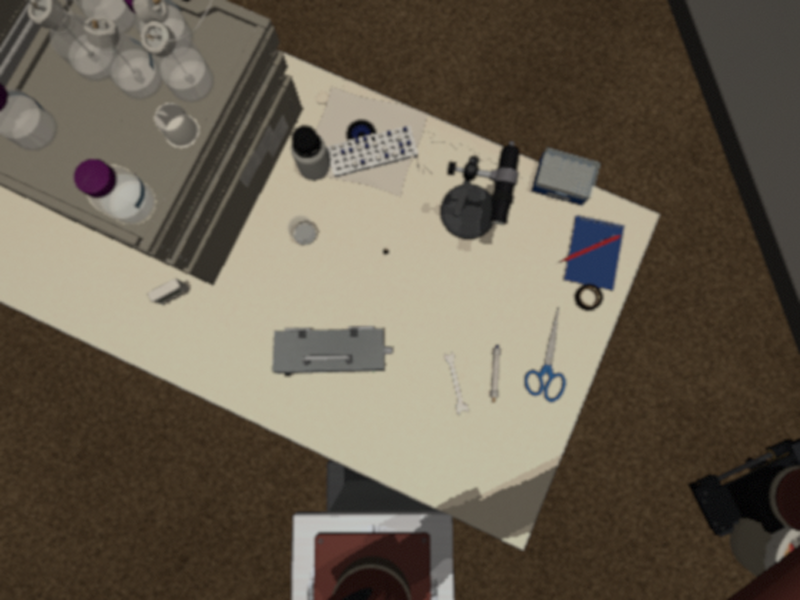

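The scene view shows the heater around (352,432), the handle at (357,428) and the barrel nose near (476,172). In the top view the heater spans (273..387, 327..374), its inlet sleeve sticks out at (390,349), and the barrel runs from (502,220) to (511,148). I'll enlarge these areas.

```bash
python3 - <<'E'
from h import *
s=cv2.imread("pics/scene0.png");t=cv2.imread("pics/top0.png")
def crop(im,x,y): # 100x75 -> 400x300
    c=cv2.resize(im[y:y+75,x:x+100],(400,300),interpolation=cv2.INTER_CUBIC)
    for i in range(0,100,20): cv2.putText(c,str(x+i),(i*4,10),0,.35,(0,0,255),1); cv2.line(c,(i*4,12),(i*4,18),(0,0,255),1)
    for i in range(0,75,15): cv2.putText(c,str(y+i),(0,i*4+4),0,.35,(0,0,255),1); cv2.line(c,(25,i*4),(31,i*4),(0,0,255),1)
    return c
cv2.imwrite("pics/m1.png",np.vstack([np.hstack([crop(t,185,210),crop(t,305,95)]),np.hstack([cv2.resize(crop(s,190,265),(400,300)),crop(s,265,70)])]))
print()
E
```

```text
(no output)
```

View pics/m1.png

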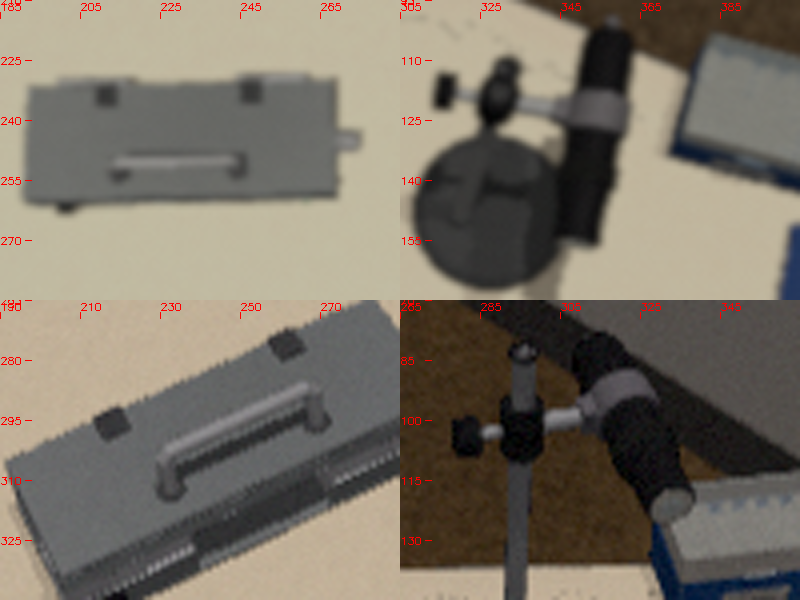

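```bash
python3 - <<'E'
from h import *
np.set_printoptions(precision=4,suppress=True)
for k,a,b in(("hL",(213,250.5),(230.5,303.8)),("hR",(245,250),(268,286.8)),("lens",(349.5,155.2),(333,120.5)),("tail",(356.8,101.2),(315,81.3)),("posttop",(331.5,112),(315.5,88))): print(k,*tri("top",a,"scene",b))
print("sleeve",atz("top",(275.2,244.7),.024))
for uv in((192,231.5),(268.5,230.5),(269,258.5),(191.5,260.5)): print("lidcorner",atz("top",uv,.046))
# scope foot circle outline center; beaker; fitting; short; spanner
for k,uv,z in(("foot",(326,148),.012),("fitting",(385*.7,251*.7),.02),("beaker",(303*.7,231*.7),.03),("short",(495*.7,373*.7),.009),("spanA",(450*.7,353*.7),.003),("spanB",(462*.7,412*.7),.003),("barrelring",(354,122),.27)): print(k,atz("top",uv,z))
E
```

```text
hL [0.4588 0.1268 0.0865] 0.0011136167143456104
hR [0.4606 0.0396 0.0825] 0.004441486049691012
lens [ 0.6812 -0.232   0.2612] 0.0005095470236825182
tail [ 0.8114 -0.2551  0.2759] 0.007534347961937024
posttop [ 0.7564 -0.201   0.3159] 0.04467811688090824
sleeve [ 0.4765 -0.0459  0.024 ]
lidcorner [0.5154 0.1945 0.046 ]
lidcorner [ 0.5165 -0.027   0.046 ]
lidcorner [ 0.4361 -0.0281  0.046 ]
lidcorner [0.4322 0.194  0.046 ]
foot [ 0.7713 -0.2032  0.012 ]
fitting [ 0.6843 -0.0299  0.02  ]
beaker [0.7265 0.1423 0.03  ]
short [ 0.4274 -0.2558  0.009 ]
spanA [ 0.4696 -0.1642  0.003 ]
spanB [ 0.3486 -0.1864  0.003 ]
barrelring [ 0.7625 -0.2445  0.27  ]
```

>>> {"api": "carry_out", "payload": {"steps": [[0.07,0.1,0.02,0,0,0.1,0],[0.14,0.2,0.04,0,0,0.2,0],[0.2,0.3,0.04,0,0,0.25,0],[0.263,0.4,0.04,0,0,0.3,0],[0.263,0.46,0.04,0,0,0.37,0],[0.263,0.52,0.04,0,0,0.44,0],[0.263,0.6,0.04,0,0,0.5,0],[0.263,0.68,0.04,0,0,0.564,0],[0.263,0.76,0.04,0,0,0.564,0],[0.263,0.84,0.04,0,0,0.564,0]]}}

```text
time: 1.1
eef_pos: [0.4337, -0.1427, 0.2509]
tool_rot: [[-0.011, 1.0, -0.0], [1.0, 0.011, -0.0], [-0.0, -0.0, -1.0]]
ft_force: [1.0, -0.7, -0.1]
width: 0.0868
grasp_force: 0.0
```

```bash
python3 - <<'E'
from h import *
np.set_printoptions(precision=4,suppress=True)
s=env.get_state(); print(s["time"],s["eef_pos"],s["tool_rot"],s["joints"])
print(cal("wrist")); im=save("wrist","pics/w1.png")
C=cal("wrist")
for P in((.4597,.083,.0845),(.478,.084,.024),(.681,-.232,.261)): print(proj("wrist",P,C))
E
```

```text
1.1 [ 0.4337 -0.1427  0.2509] [[-0.0105  0.9999 -0.0003]
 [ 0.9999  0.0105 -0.0001]
 [-0.0001 -0.0003 -1.    ]] [ 0.6715 -0.0595 -0.4275  1.8476 -0.0251  1.3484  0.2608]
(np.float64(351.71889949047005), 284.5132304824857, 211.17539933221136, array([[ 0.9999,  0.0106,  0.0001, -0.4318],
       [ 0.0102, -0.9702,  0.2422, -0.1785],
       [ 0.0027, -0.2421, -0.9702,  0.3814],
       [ 0.    ,  0.    ,  0.    ,  1.    ]]))
[320.6543 -67.6307]
[333.2301 -35.4841]
[739.0813 447.5911]
```

View pics/w1.png

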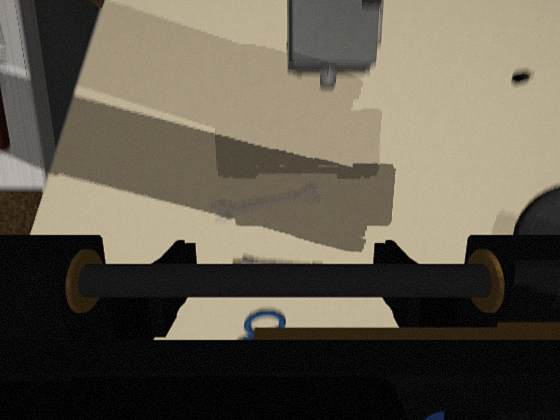

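The view shows the heater end with the sleeve tip at (328,85). The camera sits on the +y side of the tool and looks back toward it. Next I move toward the handle.

>>> {"api": "carry_out", "payload": {"steps": [[0,0,0,0,0,0,0],[0,0.02,0,0,0,0,0],[0.01,0.05,0,0,0,0,0],[0.02,0.1,0,0,0,0,0],[0.02,0.14,0,0,0,0,0],[0.02,0.16,0,0,0,0,0],[0.02,0.16,0,0,0,0,0],[0.02,0.16,0,0,0,0,0],[0.02,0.16,0,0,0,0,0],[0.02,0.16,0,0,0,0,0]]}}

```text
time: 2.15
eef_pos: [0.4488, -0.026, 0.251]
tool_rot: [[-0.008, 1.0, -0.0], [1.0, 0.008, 0.0], [0.0, -0.0, -1.0]]
ft_force: [-0.2, 0.4, -0.6]
width: 0.0869
grasp_force: 0.0
```

```bash
python3 - <<'E'
from h import *
np.set_printoptions(precision=4,suppress=True)
s=env.get_state(); print(s["time"],s["eef_pos"],s["tool_rot"][:,1])
C=cal("wrist"); im=save("wrist","pics/w2.png"); np.save("c2.npy",np.array([C[0],C[1],C[2],*C[3].ravel()]))
for P in((.4597,.083,.0845),(.4588,.1268,.0865),(.4606,.0396,.0825),(.4765,-.046,.024)): print(proj("wrist",P,C))
E
```

```text
2.15 [ 0.4488 -0.026   0.251 ] [ 1.      0.008  -0.0003]
[298.3992  73.6138]
[298.3355  17.9137]
[298.4656 124.5173]
[309.1697 202.2392]
```

View pics/w2.png

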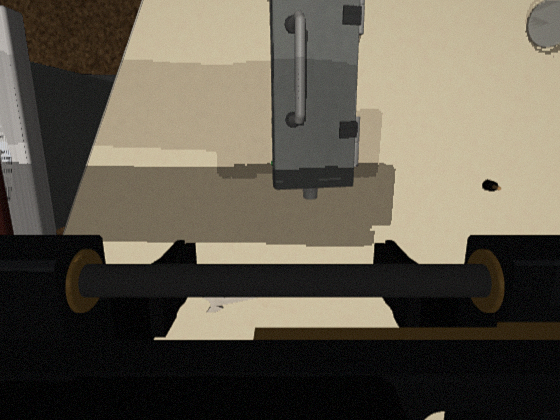

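Handle ends are at (300,17) and (300,122), and the sleeve tip at (310,198). That is within about 2 px of my prediction, so I go down onto the handle and close.

>>> {"api": "carry_out", "payload": {"steps": [[0.016,0.06,-0.02,0,0,0,0.4],[0.016,0.11,-0.04,0,0,0,0.4],[0.016,0.146,-0.08,0,0,0,0.4],[0.016,0.146,-0.13,0,0,0,0.4],[0.016,0.146,-0.17,0,0,0,0.4],[0.016,0.146,-0.21,0,0,0,0.4],[0.016,0.146,-0.245,0,0,0,0.4],[0.016,0.146,-0.245,0,0,0,0.6],[0.016,0.146,-0.245,0,0,0,1],[0.016,0.146,-0.245,0,0,0,1]]}}

```text
time: 3.2
eef_pos: [0.4619, 0.0848, 0.0689]
tool_rot: [[-0.01, 1.0, 0.002], [1.0, 0.01, 0.0], [0.0, 0.002, -1.0]]
ft_force: [0.3, 0.8, 0.4]
width: 0.0355
grasp_force: 0.0
```

>>> {"api": "carry_out", "payload": {"steps": [[0,0,0,0,0,0,1],[0,0,0,0,0,0,1],[0,0,0,0,0,0,1],[0,0,0,0,0,0,1],[0,0,0,0,0,0,1],[0,0,0,0,0,0,1],[0,0,0,0,0,0,1],[0,0,0,0,0,0,1],[0,0,0,0,0,0,1],[0,0,0,0,0,0,1]]}}

```text
time: 4.2
eef_pos: [0.4606, 0.0847, 0.0673]
tool_rot: [[-0.01, 1.0, -0.0], [1.0, 0.01, -0.0], [-0.0, -0.0, -1.0]]
ft_force: [-2.9, -0.8, 3.9]
width: 0.0071
grasp_force: 30.0
```

```bash
python3 - <<'E'
import numpy as np
H=np.array([.5245,.034]);g=lambda a:H+np.array([-.07*np.cos(a)+.042*np.sin(a),.042*np.cos(a)+.07*np.sin(a)])
a0=.14;p0=g(a0)+[0,-.019]
for i in range(1,21):
    a=a0+(1.75-a0)*i/20;t=.4*i/20
    d=(g(a)+.019*np.array([-np.sin(t),-np.cos(t)])-p0)/.75
    print(i,d.round(3),round(np.degrees(t)/120,3))
E
```

```text
1 [0.005 0.007] 0.01
2 [0.011 0.013] 0.019
3 [0.017 0.018] 0.029
4 [0.024 0.023] 0.038
5 [0.031 0.028] 0.048
6 [0.038 0.032] 0.057
7 [0.046 0.035] 0.067
8 [0.054 0.037] 0.076
9 [0.062 0.039] 0.086
10 [0.07 0.04] 0.095
11 [0.079 0.041] 0.105
12 [0.087 0.041] 0.115
13 [0.095 0.04 ] 0.124
14 [0.103 0.038] 0.134
15 [0.111 0.036] 0.143
16 [0.119 0.033] 0.153
17 [0.126 0.03 ] 0.162
18 [0.133 0.025] 0.172
19 [0.14  0.021] 0.181
20 [0.146 0.015] 0.191
```

>>> {"api": "carry_out", "payload": {"steps": [[0.005,0,0.007,0,0.01,0,1],[0.011,0,0.013,0,0.019,0,1],[0.017,0,0.018,0,0.029,0,1],[0.024,0,0.023,0,0.038,0,1],[0.031,0,0.028,0,0.048,0,1],[0.038,0,0.032,0,0.057,0,1],[0.046,0,0.035,0,0.067,0,1],[0.054,0,0.037,0,0.076,0,1],[0.062,0,0.039,0,0.086,0,1],[0.07,0,0.04,0,0.095,0,1]]}}

```text
time: 5.2
eef_pos: [0.5118, 0.0853, 0.0955]
tool_rot: [[-0.011, 0.979, -0.202], [1.0, 0.011, 0.001], [0.003, -0.202, -0.979]]
ft_force: [-5.2, 2.7, -7.7]
width: 0.0076
grasp_force: 30.1
```

>>> {"api": "carry_out", "payload": {"steps": [[0.009,0,0.001,0,0.01,0,1],[0.017,0,0.001,0,0.02,0,1],[0.025,0,0.0,0,0.029,0,1],[0.033,0,-0.002,0,0.039,0,1],[0.041,0,-0.004,0,0.048,0,1],[0.049,0,-0.007,0,0.058,0,1],[0.056,0,-0.01,0,0.067,0,1],[0.063,0,-0.015,0,0.077,0,1],[0.07,0,-0.019,0,0.086,0,1],[0.076,0,-0.025,0,0.096,0,1]]}}

```text
time: 6.2
eef_pos: [0.5692, 0.0864, 0.0779]
tool_rot: [[-0.011, 0.92, -0.393], [1.0, 0.012, 0.002], [0.006, -0.393, -0.92]]
ft_force: [-3.4, 5.0, 0.7]
width: 0.0081
grasp_force: 30.0
```

```bash
python3 - <<'E'
from h import *
np.set_printoptions(precision=4,suppress=True)
s=env.get_state(); print(s["time"],s["eef_pos"],s["joints"],s["ft_force"])
im=save("scene","pics/s2.png")
cv2.imwrite("pics/s2c.png",cv2.resize(im[180:380,120:400],(800,571),interpolation=cv2.INTER_CUBIC)[:,:,::-1])
E
```

```text
6.2 [0.5692 0.0864 0.0779] [ 0.2252  0.6793 -0.607   1.423   0.2326  1.5332 -0.3866] [-3.4291  4.9851  0.6683]
```

View pics/s2c.png

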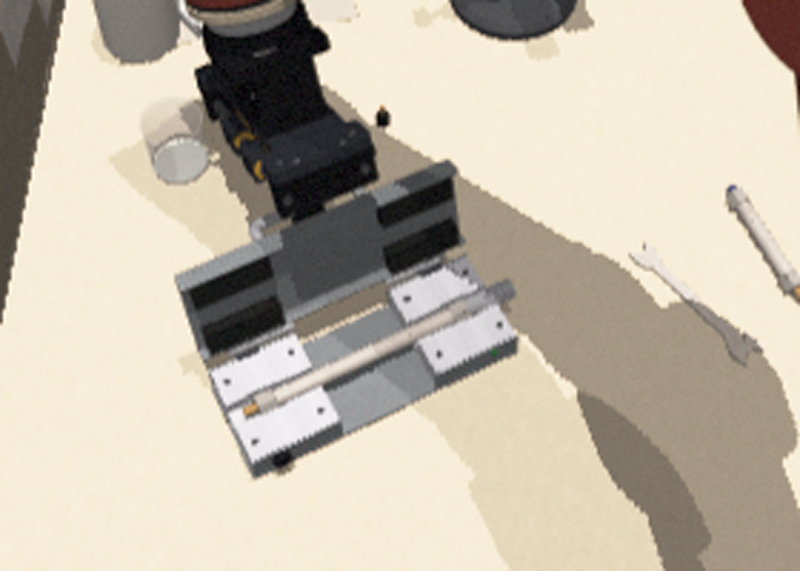

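The lid is nearly upright at about 1.7 rad and the column is lying in its grooves. I release the handle, go over the lid to its front, then push its inner face.

>>> {"api": "carry_out", "payload": {"steps": [[0,0,0,0,0,0,0.75],[0,0,0,0,0,0,0.75],[0,0,0,0,0,0,0.75],[0.018,0,0.042,0,0,0,0.75],[0.036,0,0.084,0,0,0,0.75],[0.045,0,0.115,0,0,0,0.75],[0.0,0,0.135,0,-0.05,0,1],[-0.06,0,0.135,0,-0.11,0,1],[-0.11,0,0.135,0,-0.17,0,1],[-0.14,0,0.135,0,-0.191,0,1]]}}

```text
time: 7.25
eef_pos: [0.4655, 0.0846, 0.1803]
tool_rot: [[-0.01, 1.0, 0.004], [1.0, 0.01, -0.001], [-0.001, 0.004, -1.0]]
ft_force: [-0.8, 1.5, 2.2]
width: 0.0024
grasp_force: 0.0
```

>>> {"api": "carry_out", "payload": {"steps": [[0,0,-0.06,0,0,0,1],[0.02,0,-0.096,0,0,0,1],[0.05,0,-0.096,0,0,0,1],[0.074,0,-0.096,0,0,0,1],[0.091,0,-0.101,0,0,0,1],[0.107,0,-0.108,0,0,0,1],[0.117,0,-0.119,0,0,0,1],[0.127,0,-0.13,0,0,0,1],[0.132,0,-0.138,0,0,0,1],[0.137,0,-0.147,0,0,0,1]]}}

```text
time: 8.25
eef_pos: [0.5691, 0.0847, 0.0694]
tool_rot: [[-0.01, 1.0, -0.002], [1.0, 0.01, 0.0], [0.0, -0.002, -1.0]]
ft_force: [-0.4, -0.0, 1.6]
width: 0.0004
grasp_force: 0.5
```

>>> {"api": "carry_out", "payload": {"steps": [[0.003,0,-0.004,0,0,0,1],[0.006,0,-0.008,0,0,0,1],[0.006,0,-0.01,0,0,0,1],[0.006,0,-0.01,0,0,0,1],[0.006,0,-0.01,0,0,0,1],[0.006,0,-0.01,0,0,0,1],[0,0,0.02,0,0,0,1],[-0.05,0,0.06,0,0,0,1],[-0.1,0,0.08,0,0,0,0.5],[-0.12,0,0.08,0,0,0,0.45]]}}

```text
time: 9.25
eef_pos: [0.4775, 0.0854, 0.1317]
tool_rot: [[-0.011, 1.0, 0.001], [1.0, 0.011, -0.001], [-0.001, 0.001, -1.0]]
ft_force: [0.4, -0.6, 0.9]
width: 0.0098
grasp_force: 0.0
```

```bash
python3 - <<'E'
from h import *
np.set_printoptions(precision=4,suppress=True)
s=env.get_state(); print(s["time"],s["eef_pos"],s["width"])
im=save("scene","pics/s3.png");t=save("top","pics/t3.png")
a=cv2.resize(im[225:375,160:310],(400,400),interpolation=cv2.INTER_CUBIC); b=cv2.resize(t[180:280,180:280],(400,400),interpolation=cv2.INTER_CUBIC)
cv2.imwrite("pics/m3.png",np.hstack([a,b])[:,:,::-1])
E
```

```text
9.25 [0.4775 0.0854 0.1317] 0.00980664023227924
```

View pics/m3.png

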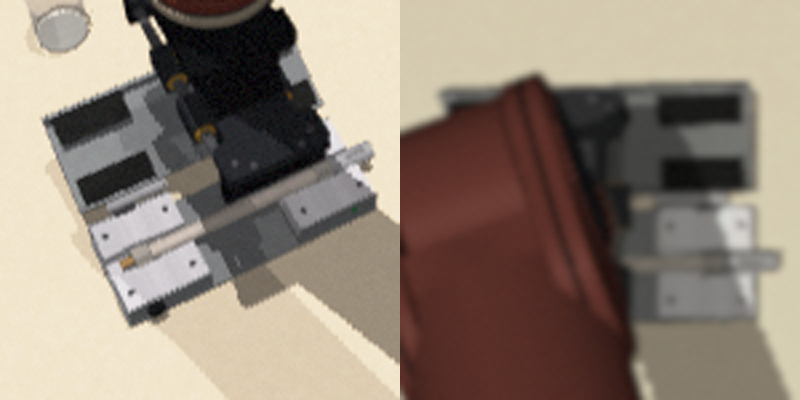

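The lid is folded back and the column is exposed. In the right (top-view) half its axis runs along row ~262, with the sleeve tip at (780,260) and the lid tip edge at (690,85).

```bash
python3 - <<'E'
from h import *
np.set_printoptions(precision=4,suppress=True)
t=cv2.imread("pics/t3.png")
for uv in((275.2,245.2),(241,245.7),(262,245.5)): print(atz("top",uv,.024))
for z in(.07,.08,.09,.1): print(z,atz("top",(252,201.3),z))
for a in (2.2,2.4,2.6):
    print(a,proj("top",(.5245-.088*np.cos(a),.03,.034+.088*np.sin(a))),proj("top",(.5245-.088*np.cos(a)+.012*np.sin(a),.03,.034+.088*np.sin(a)+.012*np.cos(a))))
E
```

```text
[ 0.4751 -0.0459  0.024 ]
[0.4744 0.0544 0.024 ]
[ 0.4745 -0.0072  0.024 ]
0.07 [0.5987 0.0193 0.07  ]
0.08 [0.5971 0.0186 0.08  ]
0.09 [0.5956 0.018  0.09  ]
0.1 [0.594  0.0173 0.1   ]
2.2 [247.2887 207.3449] [247.4996 204.2664]
2.4 [247.6328 203.3137] [247.8855 200.9539]
2.6 [248.0299 200.4031] [248.3118 198.8377]
```

>>> {"api": "carry_out", "payload": {"steps": [[-0.002,0,0,0,0,0,0.45],[-0.002,0,0,0,0,0,0.45],[-0.002,0,-0.03,0,0,0,0.45],[-0.002,0,-0.06,0,0,0,0.45],[-0.002,0,-0.09,0,0,0,0.45],[-0.002,0,-0.11,0,0,0,0.45],[-0.002,0,-0.13,0,0,0,0.45],[-0.002,0,-0.14,0,0,0,0.45],[-0.002,0,-0.15,0,0,0,0.45],[-0.002,0,-0.15,0,0,0,0.45]]}}

```text
time: 10.35
eef_pos: [0.4772, 0.0848, 0.0167]
tool_rot: [[-0.011, 1.0, -0.003], [1.0, 0.011, 0.0], [0.0, -0.003, -1.0]]
ft_force: [0.3, -0.6, 0.6]
width: 0.0477
grasp_force: 0.0
```

>>> {"api": "carry_out", "payload": {"steps": [[0,0,-0.003,0,0,0,0.45],[0,0,-0.006,0,0,0,0.6],[0,0,-0.006,0,0,0,0.75],[0,0,-0.006,0,0,0,1],[0,0,-0.006,0,0,0,1],[0,0,-0.006,0,0,0,1],[0,0,-0.006,0,0,0,1],[0,0,-0.006,0,0,0,1],[0,0,-0.006,0,0,0,1],[0,0,-0.006,0,0,0,1]]}}

```text
time: 11.35
eef_pos: [0.4769, 0.0848, 0.0128]
tool_rot: [[-0.011, 1.0, -0.003], [1.0, 0.011, -0.0], [-0.0, -0.003, -1.0]]
ft_force: [-5.0, 0.2, 5.6]
width: 0.0111
grasp_force: 30.0
```

>>> {"api": "carry_out", "payload": {"steps": [[0,0,0.01,0,0,0,1],[0,0,0.03,0,0,0,1],[0,0,0.06,0,0,0,1],[0,0,0.09,0,0,0,1],[0,0,0.13,0,0,0,1],[0,0,0.17,0,0,0,1],[0,0,0.21,0,0,0,1],[0,0,0.25,0,0,0,1],[0,0,0.28,0,0,0,1],[0,0,0.3,0,0,0,1]]}}

```text
time: 12.35
eef_pos: [0.478, 0.0853, 0.241]
tool_rot: [[-0.011, 1.0, 0.002], [1.0, 0.011, 0.0], [0.0, 0.002, -1.0]]
ft_force: [1.0, 0.6, -1.4]
width: 0.0111
grasp_force: 30.0
```

>>> {"api": "carry_out", "payload": {"steps": [[0,-0.03,0,0,0,0.06,1],[0,-0.06,0,0,0,0.12,1],[-0.01,-0.1,0,0,0,0.18,1],[-0.01,-0.14,0,0,0,0.24,1],[-0.02,-0.18,0,0,0,0.3,1],[-0.02,-0.22,0,0,0,0.36,1],[-0.03,-0.26,0,0,0,0.42,1],[-0.03,-0.3,0,0,0,0.48,1],[-0.04,-0.34,0,0,0,0.54,1],[-0.04,-0.36,0,0,0,0.6,1]]}}

```text
time: 13.35
eef_pos: [0.4464, -0.1878, 0.239]
tool_rot: [[-0.955, 0.297, 0.0], [0.297, 0.955, -0.003], [-0.001, -0.003, -1.0]]
ft_force: [0.3, 0.8, -2.2]
width: 0.0114
grasp_force: 30.0
```

>>> {"api": "carry_out", "payload": {"steps": [[0,0,0,0,0,0.04,1],[0,0,0,0,0,0.075,1],[0,0,0,0,0,0.075,1],[0,0,0,0,0,0.075,1],[0,0,0,0,0,0.075,1],[0,0,0,0,0,0.075,1],[0,0,0,0,0,0.075,1],[0,0,0,0,0,0.075,1],[0,0,0,0,0,0.075,1],[0,0,0,0,0,0.075,1]]}}

```text
time: 14.35
eef_pos: [0.4474, -0.1852, 0.2378]
tool_rot: [[-0.989, 0.146, -0.001], [0.146, 0.989, -0.002], [0.0, -0.002, -1.0]]
ft_force: [0.9, 0.5, -2.0]
width: 0.0112
grasp_force: 30.0
```

```bash
python3 - <<'E'
from h import *
np.set_printoptions(precision=4,suppress=True)
s=env.get_state(); print(s["time"],s["eef_pos"],s["tool_rot"],s["joints"])
im=save("scene","pics/s4.png");t=save("top","pics/t4.png")
def crop(im,x,y):
    c=np.ascontiguousarray(cv2.resize(im[y:y+100,x:x+133][:,:,::-1],(400,300),interpolation=cv2.INTER_CUBIC))
    for i in range(0,133,20): cv2.putText(c,str(x+i),(i*3,10),0,.35,(0,0,255),1)
    for i in range(0,100,20): cv2.putText(c,str(y+i),(0,i*3+4),0,.35,(0,0,255),1)
    return c
w=save("wrist","pics/w4.png")[:,:,::-1]
print(cal("wrist"))
cv2.imwrite("pics/m4.png",np.vstack([np.hstack([crop(t,270,95),crop(im,250,70)]),np.hstack([cv2.resize(w,(400,300)),crop(im,250,150)])]))
E
```

```text
14.35 [ 0.4474 -0.1852  0.2378] [[-0.9892  0.1462 -0.0007]
 [ 0.1462  0.9892 -0.0019]
 [ 0.0004 -0.0019 -1.    ]] [ 0.7562  0.0102 -0.4559  1.8116  0.0067  1.321   1.7227]
(np.float64(351.71889949047005), 284.5132304824857, 211.17539933221136, array([[ 0.1462,  0.9893, -0.0019,  0.1176],
       [ 0.9599, -0.1414,  0.242 , -0.4882],
       [ 0.2392, -0.0372, -0.9703,  0.2904],
       [ 0.    ,  0.    ,  0.    ,  1.    ]]))
```

View pics/m4.png

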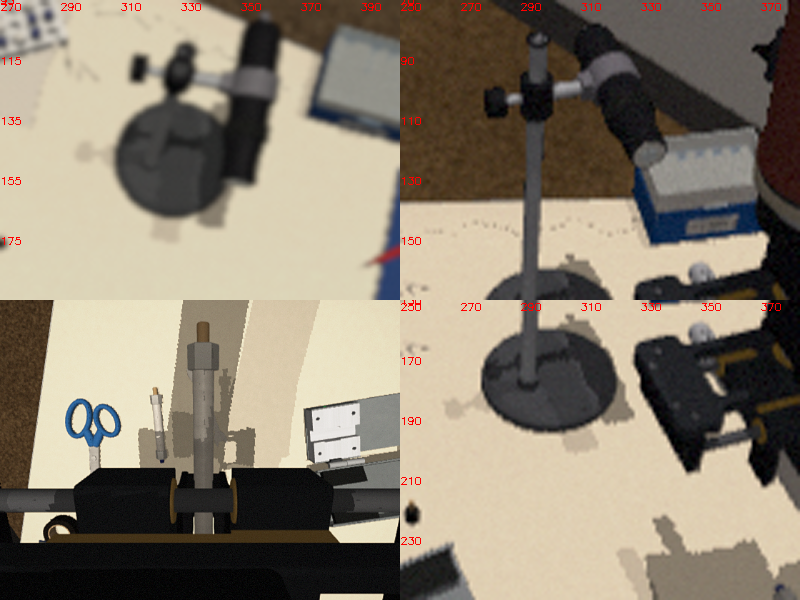

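The crops show the lens centre at (649,153) in the top-right (scene) pane and the barrel's edges in the top-left (top view) pane, with nose (222–258,~182) and tail (240–283,25). In the wrist pane the column is centred at column ~203, and its outlet tip is at (203,321).

```bash
python3 - <<'E'
from h import *
np.set_printoptions(precision=4,suppress=True)
s=env.get_state();R=s["tool_rot"];p=s["eef_pos"]
g=p-.019*R[:,2]
for dz in(-.01,0,.01): print(proj("wrist",g+R[:,0]*.097+[0,0,dz]),"seen",(284,30))
L,e=tri("top",(350,155.4),"scene",(250+249/3,70+152/3)); print("L",L,e)
for t in(.08,.11,.15,.2):
  a=atz("top",(270+240/3,95+180/3),L[2]); b=atz("top",(270+261.5/3,95+25/3),L[2]+.13*np.sin(t)); d=b-a; print(t,a,b,np.arctan2(d[1],d[0]),np.hypot(d[0],d[1]))
# scene axis check: project model axis
for t in(.05,.11,.17,.23):
  for y in(-.15,):
    d=np.array([np.cos(t)*np.cos(y),np.cos(t)*np.sin(y),np.sin(t)]); print(t,proj("scene",L),proj("scene",L+.134*d),proj("scene",L+.08*d))
E
```

```text
[282.8409  44.478 ] seen (284, 30)
[282.6663  38.6599] seen (284, 30)
[282.4638  31.9161] seen (284, 30)
L [ 0.6813 -0.2329  0.2601] 0.0017293035123186434
0.08 [ 0.6818 -0.2336  0.2601] [ 0.8104 -0.2539  0.2705] -0.1560724985953718 0.13013082936158737
0.11 [ 0.6818 -0.2336  0.2601] [ 0.8088 -0.2531  0.2744] -0.15219335978901646 0.12847608653507953
0.15 [ 0.6818 -0.2336  0.2601] [ 0.8067 -0.2521  0.2796] -0.14688469932289633 0.1262816144511273
0.2 [ 0.6818 -0.2336  0.2601] [ 0.8042 -0.2509  0.286 ] -0.14003280249530425 0.12356268383543761
0.05 [333.3846 120.718 ] [311.9472  83.9711] [320.2327  98.1736]
0.11 [333.3846 120.718 ] [312.2398  81.3103] [320.4408  96.5945]
0.17 [333.3846 120.718 ] [312.6076  78.7522] [320.6953  95.088 ]
0.23 [333.3846 120.718 ] [313.0509  76.3063] [320.9961  93.6597]
```

```bash
python3 - <<'E'
from h import *
np.set_printoptions(precision=4,suppress=True)
s=env.get_state();R=s["tool_rot"];p=s["eef_pos"]
g=p-.019*R[:,2]; T=cal("wrist")[3]
print("depth tip",(T[:3,:3]@(g+R[:,0]*.097)+T[:3,3])[2])
for k in(.125,.13):
  for dz in(-.016,-.008,0): print(k,dz,proj("scene",g-R[:,0]*k+[0,0,dz]),proj("top",g-R[:,0]*k+[0,0,dz]))
im=cv2.imread("pics/s4.png")[140:200,325:385]
w=cv2.imread("pics/w4.png")[20:140,220:340]
cv2.imwrite("pics/m5.png",np.hstack([cv2.resize(im,(400,400),interpolation=cv2.INTER_CUBIC),cv2.resize(w,(400,400),interpolation=cv2.INTER_CUBIC)]))
E
```

```text
depth tip 0.1316713574301096
0.125 -0.016 [347.8346 162.2521] [337.9019 200.9629]
0.125 -0.008 [348.2733 159.5459] [338.3409 200.4533]
0.125 0 [348.7173 156.8066] [338.7867 199.9357]
0.13 -0.016 [346.8696 160.6725] [338.1421 198.9747]
0.13 -0.008 [347.3011 157.9648] [338.5826 198.4502]
0.13 0 [347.7378 155.2241] [339.03   197.9175]
```

View pics/m5.png

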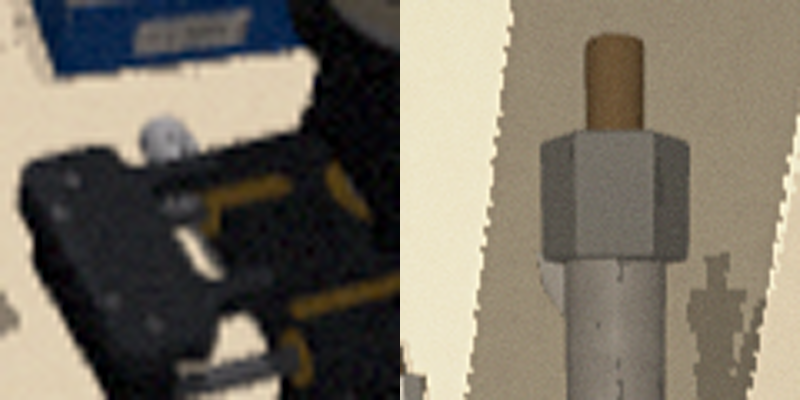

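The sleeve face is at about (349.5,160.5) in the scene view, 5 rows below my prediction. The outlet tip in the wrist view sits higher than predicted, so the inlet sags by about 0.1 rad in the grip. I tilt 0.21 rad to make up for it and approach slowly.

>>> {"api": "carry_out", "payload": {"steps": [[0.005,-0.001,-0.001,-0.001,-0.009,0,1],[0.015,-0.004,-0.003,-0.003,-0.02,0,1],[0.026,-0.008,-0.005,-0.005,-0.033,0,1],[0.038,-0.012,-0.008,-0.007,-0.046,0,1],[0.051,-0.016,-0.01,-0.008,-0.059,0,1],[0.064,-0.02,-0.013,-0.01,-0.072,0,1],[0.076,-0.024,-0.016,-0.012,-0.083,0,1],[0.087,-0.028,-0.018,-0.013,-0.092,0,1],[0.094,-0.03,-0.019,-0.0145,-0.098,0,1],[0.097,-0.031,-0.02,-0.0146,-0.1,0,1]]}}

```text
time: 15.5
eef_pos: [0.5204, -0.2086, 0.2227]
tool_rot: [[-0.967, 0.147, 0.208], [0.143, 0.989, -0.032], [-0.21, -0.002, -0.978]]
ft_force: [-1.0, 0.1, -2.6]
width: 0.0117
grasp_force: 30.0
```

```bash
python3 - <<'E'
from h import *
np.set_printoptions(precision=4,suppress=True)
s=env.get_state();R=s["tool_rot"];p=s["eef_pos"];print(s["time"],p,R,s["grasp_force"])
g=p-.019*R[:,2]
L=np.array([.6815,-.233,.2605]);d=np.array([.982,-.150,.115])
F=L-.04*d;print("F",proj("scene",F),proj("top",F))
d0=-R[:,0];n=-R[:,1]
for sag in(0,.1,.15):
  dd=d0*np.cos(sag)+R[:,2]*np.sin(sag)
  i=g+dd*.128; print(sag,dd,i-F,"inlet",proj("scene",i),proj("scene",i-.04*dd),"tip",proj("wrist",g-dd*.099))
im=save("scene","pics/s6.png");w=save("wrist","pics/w6.png");t=save("top","pics/t6.png")
r=lambda a:cv2.resize(a[:,:,::-1],(266,400),interpolation=cv2.INTER_CUBIC)
cv2.imwrite("pics/m6.png",np.hstack([r(im[90:180,310:370]),r(w[0:120,244:324]),r(t[130:220,310:370])]))
E
```

```text
15.5 [ 0.5204 -0.2086  0.2227] [[-0.9671  0.1466  0.2079]
 [ 0.143   0.9892 -0.0324]
 [-0.2104 -0.0016 -0.9776]] 29.997485429048538
F [340.2108 133.3893] [347.5339 171.1918]
0 [ 0.9671 -0.143   0.2104] [-0.002   0.0008  0.0123] inlet [340.9826 129.7362] [347.9204 144.2904] tip [282.617   32.7729]
0.1 [ 0.983  -0.1455  0.1118] [ 0.0001  0.0004 -0.0003] inlet [340.0125 133.5397] [347.1893 146.8519] tip [282.4716  27.2063]
0.15 [ 0.9873 -0.1462  0.062 ] [ 0.0006  0.0003 -0.0067] inlet [339.6184 135.5705] [346.8875 148.2322] tip [282.3922  25.3305]
```

View pics/m6.png

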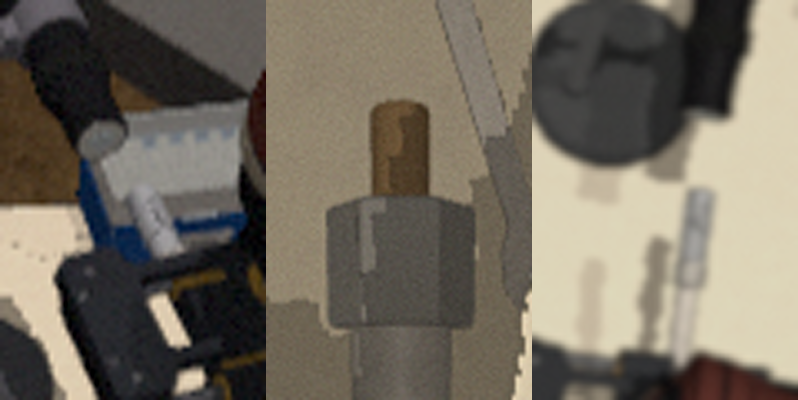

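```bash
python3 - <<'E'
from h import *
np.set_printoptions(precision=4,suppress=True)
F=np.array([.6422,-.227,.256])
for a,b in(((347.2,172.2),(342,132.5)),((347.2,172.2),(342,134)),((347.2,171.5),(341.5,133.5))):
  p,e=tri("top",a,"scene",b); print(p,e,p-F)
# sleeve start (40mm back): top (690,285)->, scene (167,248) partially hidden
p,e=tri("top",(310+(690-532)/4.43,130+285/4.43),"scene",(310+170/4.43,90+250/4.43));print(p,e)
for k in(.02,.04): 
  for pi in (.05,.11,.2):
    dd=np.array([.985*np.cos(pi),-.147*np.cos(pi),np.sin(pi)]);print(k,pi,proj("scene",F-k*dd)-proj("scene",F),proj("top",F-k*dd)-proj("top",F))
E
```

```text
[ 0.6373 -0.226   0.263 ] 0.002727408006126766 [-0.0049  0.001   0.007 ]
[ 0.6384 -0.2271  0.2574] 0.003222241340068605 [-0.0038 -0.0001  0.0014]
[ 0.6402 -0.2271  0.2574] 0.0030116314813029518 [-0.002  -0.0001  0.0014]
[ 0.5852 -0.2152  0.2688] 0.008712170222423037
0.02 0.05 [3.6109 6.1711] [-1.0105  7.9717]
0.02 0.11 [3.5331 6.5551] [-1.0813  8.0348]
0.02 0.2 [3.3927 7.0846] [-1.1798  8.0749]
0.04 0.05 [ 7.3017 12.4788] [-2.0248 15.9736]
0.04 0.11 [ 7.1375 13.2425] [-2.1642 16.0812]
0.04 0.2 [ 6.8437 14.2908] [-2.3572 16.1335]
```

The inlet is within about 5 mm of focus, slightly high and pitched a little too far up. One small correction, then settle and hand in.

>>> {"api": "carry_out", "payload": {"steps": [[0.001,0,0,0.001,0.006,0,1],[0.002,0,0,0.002,0.011,0,1],[0.003,0,0,0.0024,0.0165,0,1],[0.003,0,0,0.0024,0.0165,0,1],[0.003,0,0,0.0024,0.0165,0,1],[0.003,0,0,0.0024,0.0165,0,1],[0.003,0,0,0.0024,0.0165,0,1],[0.003,0,0,0.0024,0.0165,0,1],[0.003,0,0,0.0024,0.0165,0,1],[0.003,0,0,0.0024,0.0165,0,1]]}}

```text
time: 16.65
eef_pos: [0.5223, -0.2084, 0.2228]
tool_rot: [[-0.974, 0.146, 0.173], [0.144, 0.989, -0.027], [-0.176, -0.002, -0.984]]
ft_force: [-0.2, -0.1, -2.3]
width: 0.0111
grasp_force: 30.0
```

```bash
python3 - <<'E'
from h import *
s=env.get_state(); print(s["eef_pos"],s["grasp_force"],s["ft_force"],abs(s["qvel"]).max())
print(env.job_done())
E
```

```text
[ 0.52233865 -0.20844209  0.22282123] 29.99735478311777 [-0.15053754 -0.06146579 -2.27576424] 0.0016594209445622901
the job is handed in; nothing more can be done
None
```

I handed the job in at about 17 s with the lid folded back and the column held still, its inlet sleeve facing the lens. By camera estimate the inlet was within about 5 mm of focus and well inside 9 degrees of the barrel axis. The hand-in returned no verdict, and I took no picture after the last small correction.

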